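# Grade a carrot on the sloped sizing plate

### The arm

A 7-joint arm with a two-finger parallel gripper is mounted at the origin on the work surface. World frame = base frame: x ahead of the robot, y to its left, z up, the work surface at z = 0. Lengths are in m, angles in rad, forces in N, time in s.
With the tool pointing down it reaches from about 0.4 to 0.85 m from the base axis. Payload 6.9 kg.
Tool frame: the origin (TCP) lies at the centre of the arm's flange, where the gripper is bolted on; the fingertips stand 173 mm ahead of it and the grasp point (between the pads) lies 155 mm ahead of it; z points along the fingers, y is the line along which they close (so a half turn about z gives the same grasp; the last joint's range is limited). The gripper opens to 85 mm and grips with 20 to 120 N. Pads are 22 mm wide; open, the fingers measure 114 mm over their backs; the gripper's body (76 mm by 85 mm) begins 54 mm behind the grasp point. The pads swing forward as they close: fully open they stand 13 mm farther back than shut.
Start: joints at [-1.032, 0.507, -0.238, 1.5, 0.126, 1.149, -0.155], TCP at [0.263, 0.567, 0.405] pointing down, gripper open.
Joint ranges: [-3.08, 3.08], [-0.24, 2.05], [-1.43, 1.35], [0, 2.5], [-1.52, 4.66], [0.17, 1.96], [-2.89, 2.89]. Speed limits (rad/s): [2.39, 2.39, 3.14, 3.14, 3.14, 3.14, 3.14].

### API

Orientations are given as a unit quaternion [w, x, y, z].
In Python, from station import * gives the robot as it stands. Calls block until the motion is done:
- reach(position, orientation): joint-space move of the TCP to a pose.
- move_linear(position, ori=None, max_speed=0.15): straight line of the TCP; ori=None keeps the orientation; max_speed is the mean speed in m/s.
- movej(angles): joint-space move.
- set_gripper(opening): finger opening in m; the grip force is fixed at half the most; returns when the fingers have stopped.
- dwell(seconds).
- ik(position, orientation): joint angles nearest the present ones, or None.
- state(): the state.
- grab_frame(name): name is "scene" or "top"; returns a dict with "pixels" (400x640x3 uint8, red, green, blue), "fov_y" (degrees; the focal length in pixels is half the picture's height over the tangent of half this angle, whatever the lens; pixels are square), "cx", "cy" (the principal point, pixels), "D" ([k1, k2, p1, p2, k3] as OpenCV has them; the pictures are not rectified), "R" (3x3) and "t" (3): a world point X has camera coordinates R X + t. Camera axes: x right, y down, z forward; pixel columns grow to the right and rows downward; lengths in m; the calibration is good to about 2 mm. A picture is of the moment at which its call begins. There is no depth.
A pose or a line that the arm cannot do raises PlanningError and nothing moves.
- finish_job(): hands the job in; it is judged then, once.
The state is a dict: "clock": time; "joints": joint angles; "qvel": joint speeds; "effort": joint torques, N m; "tool_pos": TCP position; "orientation": TCP orientation; "ft_force": force on the tool from outside, world axes, zero at the start; "torque": the same for the moment, N m; "grip_width": finger opening in m; "grasp_force": force on a finger pad.
Only numpy, scipy, OpenCV 4.12 (cv2) and the standard library are available. Lean on these libraries where they do the work, as an engineer would, in place of code of your own. Each camera call takes 0.05 s, during which the arm holds its last target. There are 200 camera calls.

### The job

Size the carrot that stands in the caddy's blue well: hold it square to the sloping yellow sizing plate and press its lower end on the smallest hole first, then on each next larger hole, until one lets it pass; push it through that hole and let it drop and come to rest in the pan underneath. Leave the carrot in the white well and everything else where they are.

Things in the scene. Friction and masses are not known exactly. Their poses are not given: they have to be found in the camera images.
- thin_carrot: peeled orange carrot trimmed to a straight cylinder, 24 mm in diameter and 132 mm long plus a 4 mm green stub on top; its lower end narrows by 4 mm in radius over the last 7 mm. Origin: centre of its flat lower end; z runs along its axis to the green end. It is refused by the 20 mm small hole and passes the 28 mm middle hole (and the large one) with 4 mm to spare. Starts upright in a well
- thick_carrot: peeled orange carrot trimmed to a straight cylinder, 32 mm in diameter and 132 mm long plus a 4 mm green stub on top; its lower end narrows by 4 mm in radius over the last 7 mm. Origin: centre of its flat lower end; z runs along its axis to the green end. It is refused by the 20 mm small and 28 mm middle holes and passes the 36 mm large hole with 4 mm to spare. Starts upright in a well
- thin_carrot_tip (a point): centre of the thin carrot's lower end
- thick_carrot_tip (a point): centre of the thick carrot's lower end
- thin_carrot_mid (a point): middle of the thin carrot's axis, 66 mm from either end
- thick_carrot_mid (a point): middle of the thick carrot's axis, 66 mm from either end
- thin_carrot_top (a point): centre of the thin carrot's green end
- thick_carrot_top (a point): centre of the thick carrot's green end
- caddy: fixed plastic block 200 x 72 mm, 60 mm high, its near half (-x) blue and its far half white, with one well in each half, 40 mm wide and 50 mm deep, 100 mm apart along its x axis. Origin: centre of its underside. A carrot in it stands 82 mm proud. Either carrot may start in either well
- blue_well (a point): centre of the floor of the blue well (10 mm above the table): the carrot standing here is the one to size
- white_well (a point): centre of the floor of the white well: the carrot standing here stays
- grader: fixed stand 300 x 256 mm with the sizing plate on top and an open aluminium pan (outside 300 x 228 mm, walls 55 mm high and 4 mm thick, low ribs along its floor) beneath. Origin: on the table below the middle of the plate; the pan's middle lies 110 mm from it along its x axis. x points from the robot's side to the far side
- gauge_plate: fixed yellow plate 120 x 256 mm, 6 mm thick, three through holes 68 mm apart along its y axis (20 mm at y = -68, 28 mm at 0, 36 mm at +68 mm). It slopes 25 degrees, far edge higher: its upper face looks up and towards the robot. Origin: centre of its underside, 180 mm above the table; z: normal of the upper face (z = 6 mm). A carrot let go 75 mm through slides on into the pan, clear of the plate
- hole_small (a point): centre of the small hole, 20 mm in diameter, at the plate's upper face
- hole_middle (a point): centre of the middle hole, 28 mm in diameter, at the plate's upper face
- hole_large (a point): centre of the large hole, 36 mm in diameter, at the plate's upper face
- pan (a point): middle of the catch pan's inner floor
- salt_jar: glass jar, 48 mm wide, 85 mm high, leave alone; origin: centre of its underside
- ramekin: white ceramic bowl, 66 mm wide, 40 mm high, leave alone; origin: centre of its underside
- water_bottle: clear bottle, 66 mm wide, 200 mm high, leave alone; origin: centre of its underside
- steel_bowl: steel bowl, 200 mm wide, 85 mm high, leave alone; origin: centre of its underside
- spatula: spatula 260 mm long lying on the table, leave alone
- sauce_can: red can, 74 mm wide, 110 mm high, leave alone; origin: centre of its underside
- glove_box: blue box 230 x 120 mm, 90 mm high, leave alone; origin: centre of its underside

How it is judged:
On the way, in this order (a step that is already met when the one before it is completed fails the run):
1. the carrot's lower end is pressed on the small hole, square to the plate (((x of thin_carrot_tip in the frame of gauge_plate between -0.011 and 0.011 m and y of thin_carrot_tip in the frame of gauge_plate between -0.079 and -0.057 m and angle between the z axis of thin_carrot and the z axis of gauge_plate, either way round below 0.26 rad and z of thin_carrot_tip in the frame of gauge_plate between -0.012 and 0.012 m and contact force between thin_carrot and gauge_plate above 0.8 N) or (x of thick_carrot_tip in the frame of gauge_plate between -0.011 and 0.011 m and y of thick_carrot_tip in the frame of gauge_plate between -0.079 and -0.057 m and angle between the z axis of thick_carrot and the z axis of gauge_plate, either way round below 0.26 rad and z of thick_carrot_tip in the frame of gauge_plate between -0.012 and 0.012 m and contact force between thick_carrot and gauge_plate above 0.8 N))), for 0.1 s.
2. its lower end is then tried on the middle hole: the thick carrot is pressed there and refused, the thin one goes 10 mm in (((x of thin_carrot_tip in the frame of gauge_plate between -0.025 and 0.025 m and y of thin_carrot_tip in the frame of gauge_plate between -0.025 and 0.025 m and angle between the z axis of thin_carrot and the z axis of gauge_plate, either way round below 0.26 rad and z of thin_carrot_tip in the frame of gauge_plate below -0.01 m and contact force between the fingers and thin_carrot above 0.5 N) or (x of thick_carrot_tip in the frame of gauge_plate between -0.011 and 0.011 m and y of thick_carrot_tip in the frame of gauge_plate between -0.011 and 0.011 m and angle between the z axis of thick_carrot and the z axis of gauge_plate, either way round below 0.26 rad and z of thick_carrot_tip in the frame of gauge_plate between -0.012 and 0.012 m and contact force between thick_carrot and gauge_plate above 0.8 N))), for 0.1 s.
3. still held, it is pushed at least 50 mm through the smallest hole that it passes (((x of thin_carrot_tip in the frame of gauge_plate between -0.025 and 0.025 m and y of thin_carrot_tip in the frame of gauge_plate between -0.025 and 0.025 m and angle between the z axis of thin_carrot and the z axis of gauge_plate, either way round below 0.26 rad and z of thin_carrot_tip in the frame of gauge_plate below -0.05 m and contact force between the fingers and thin_carrot above 0.5 N) or (x of thick_carrot_tip in the frame of gauge_plate between -0.025 and 0.025 m and y of thick_carrot_tip in the frame of gauge_plate between 0.043 and 0.093 m and angle between the z axis of thick_carrot and the z axis of gauge_plate, either way round below 0.26 rad and z of thick_carrot_tip in the frame of gauge_plate below -0.05 m and contact force between the fingers and thick_carrot above 0.5 N))), for 0.1 s.
At the end, for the whole second after the job is handed in: the carrot that stood in the blue well lies at rest in the catch pan, all of it below the plate, let go; the other still stands upright in the white well (within 20 mm of its middle) (((x of thin_carrot_mid in the frame of grader between -0.04 and 0.26 m and y of thin_carrot_mid in the frame of grader between -0.114 and 0.114 m and z of thin_carrot_mid in the frame of grader below 0.11 m and z of each of thin_carrot_top, thin_carrot_tip in the frame of gauge_plate below 0 m and linear speed of thin_carrot below 0.05 m/s and horizontal distance between thick_carrot_tip and white_well below 0.02 m and angle between thick_carrot's own z axis and vertical below 0.25 rad and height (world z) of thick_carrot_tip below 0.02 m) or (x of thick_carrot_mid in the frame of grader between -0.04 and 0.26 m and y of thick_carrot_mid in the frame of grader between -0.114 and 0.114 m and z of thick_carrot_mid in the frame of grader below 0.11 m and z of each of thick_carrot_top, thick_carrot_tip in the frame of gauge_plate below 0 m and linear speed of thick_carrot below 0.05 m/s and horizontal distance between thin_carrot_tip and white_well below 0.02 m and angle between thin_carrot's own z axis and vertical below 0.25 rad and height (world z) of thin_carrot_tip below 0.02 m))); the robot touches nothing.
It fails at once if a bystander (jar, ramekin, bottle, bowl, spatula, can or glove box) is moved by more than 30 mm (distance of any of salt_jar, ramekin, water_bottle, steel_bowl, spatula, sauce_can, glove_box from where it was at the start of the episode above 0.03 m).
It also fails if it takes over 51 s, if anything falls off the work surface, if the arm or the gripper's body presses on something with over 40 N, if the wrist force passes 120 N, or if a joint passes its speed limit or range.

## Working session

There is one attempt and no reset: what is moved stays moved. The work goes in short steps, each a Python script; the robot and the scene stay as the last script left them, time stands still between calls to the robot, and variables do not carry over. Pictures are saved under pics/ and viewed, at most 10 in all, crops included, and the job is handed in when it is done.

```bash
mkdir -p pics; ls
python3 - <<'E'
from station import *
import cv2,pickle
for n in("scene","top"):
    f=grab_frame(n); pickle.dump(f,open(n+".pkl","wb"))
    cv2.imwrite(f"pics/{n}0.png",f["pixels"][:,:,::-1])
    print(n,f["fov_y"],f["cx"],f["cy"],f["D"],f["R"],f["t"])
print(state())
E
```

```text
pics
scene 54.276480536556996 313.2361347578255 199.72089371350555 [-0.00218712  0.          0.          0.          0.        ] [[ 0.63766129  0.77027622  0.0079141 ]
 [ 0.47442038 -0.38460599 -0.79183554]
 [-0.60688828  0.50867748 -0.61068309]] [-0.37359032 -0.1658727   1.4624264 ]
top 53.23624529701328 321.56315918931716 198.90477968694165 [-0.0431727  0.         0.         0.         0.       ] [[-0.0070478  -0.99995184 -0.00683049]
 [-0.99576473  0.00764413 -0.09161971]
 [ 0.09166751  0.00615584 -0.99577064]] [0.04597364 0.57014396 1.28981572]
{'clock': 0.1, 'joints': array([-1.03150887,  0.5082557 , -0.23754781,  1.50100598,  0.12567552,
        1.14890136, -0.15480284]), 'qvel': array([ 0.00016138, -0.0021796 , -0.00229922, -0.00294811,  0.0006696 ,
        0.00077458,  0.00127908]), 'effort': array([-5.27563097e-03, -6.21827388e+01, -2.19487533e+00, -2.50202876e+01,
        1.24740513e-02,  7.77667388e-03, -2.72307574e-05]), 'tool_pos': array([0.26267665, 0.56694043, 0.40392502]), 'orientation': array([-1.72257287e-04,  2.15192214e-01,  9.76571392e-01, -7.73449226e-04]), 'ft_force': array([-0.33760905,  0.02961483, -0.42183917]), 'torque': array([-0.0202748 ,  0.00776043,  0.06503452]), 'grasp_force': 0.0, 'grip_width': 0.0853994465514396}
```

View pics/scene0.png

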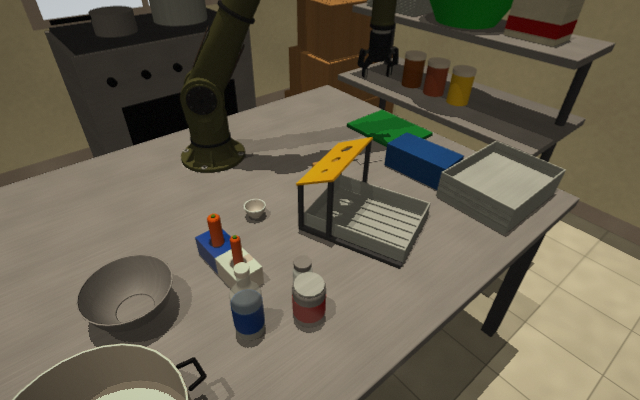

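View pics/top0.png

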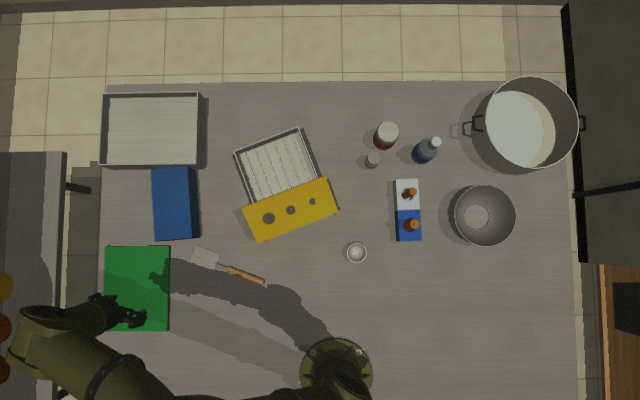

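The scene picture shows the yellow plate with holes at top-view pixels (312,202), (291,210) and (268,218). The caddy is at (407,210), with a thick-looking carrot in its blue half. I'll zoom in next.

Run:
```python
import cv2,pickle,numpy as np
a=pickle.load(open("top.pkl","rb"))["pixels"][:,:,::-1]; b=pickle.load(open("scene.pkl","rb"))["pixels"][:,:,::-1]
z=lambda i,y0,y1,x0,x1,s:cv2.resize(i[y0:y1,x0:x1],None,fx=s,fy=s,interpolation=cv2.INTER_CUBIC)
m=np.zeros((600,800,3),np.uint8)
for im,y,x in((z(a,170,250,235,345,3.6),0,0),(z(a,170,250,385,430,3.6),0,400),(z(b,130,250,290,380,2.5),300,0),(z(b,205,295,190,275,3.3),300,400)):
    m[y:y+im.shape[0],x:x+im.shape[1]]=im
cv2.imwrite("pics/crop.png",m)
for n,i in(("top",a),("scene",b)):
    h=cv2.cvtColor(i.copy(),cv2.COLOR_BGR2HSV)
    for c,y,x in ((n,)+p for p in ([(205,275),(226,399),(185,407),(224,411),(194,408)] if n=="top" else [(160,335),(247,208),(270,240),(235,215),(255,236)])): print(c,x,y,h[y,x])
```

```text
top 275 205 [ 24 207 158]
top 399 226 [109 157 112]
top 407 185 [ 79  12 166]
top 411 224 [ 15 186 160]
top 408 194 [ 11 178  73]
scene 335 160 [ 18 171 170]
scene 208 247 [110 165 130]
scene 240 270 [ 34  38 200]
scene 215 235 [  9 219  99]
scene 236 255 [  8 201 100]
```

View pics/crop.png

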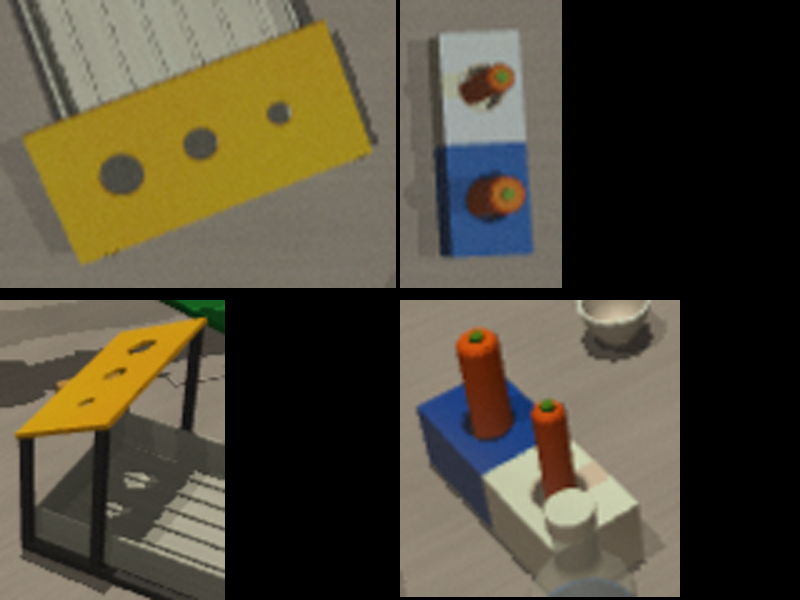

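The picture shows the thick carrot in the blue well: scene (215,230), top (411,224). The thin one is in the white well. Next I'll fit the poses by outline in both views.

```bash
cat > vis.py <<'E'
import cv2,pickle,numpy as np
from scipy.optimize import least_squares
def proj(f,P):
    fl=200/np.tan(np.radians(f["fov_y"])/2)
    K=np.array([[fl,0,f["cx"]],[0,fl,f["cy"]],[0,0,1]])
    return cv2.projectPoints(np.asarray(P,float).reshape(-1,1,3),cv2.Rodrigues(f["R"])[0],f["t"],K,f["D"])[0][:,0]
def mask(f,lo,hi,roi):
    h=cv2.cvtColor(f["pixels"],cv2.COLOR_RGB2HSV); m=cv2.inRange(h,lo,hi)
    k=np.zeros_like(m); x0,y0,x1,y1=roi; k[y0:y1,x0:x1]=1
    c=max(cv2.findContours(m*k,cv2.RETR_EXTERNAL,cv2.CHAIN_APPROX_NONE)[0],key=cv2.contourArea)
    return c[:,0].astype(float)
def hull(f,P): return cv2.convexHull(proj(f,P).astype(np.float32))
def sd(f,P,c):
    h=hull(f,P); return np.array([cv2.pointPolygonTest(h,(float(x),float(y)),True) for x,y in c])-0.5
def fit(model,obs,p0):
    return least_squares(lambda p:np.concatenate([sd(f,model(p),c) for f,c in obs]),p0,loss="soft_l1",f_scale=.5,x_scale=[.01,.01,.1][:len(p0)],diff_step=1e-4)
def Rz(a): return np.array([[np.cos(a),-np.sin(a),0],[np.sin(a),np.cos(a),0],[0,0,1]])
s=np.radians(25); RP=np.array([[np.cos(s),0,-np.sin(s)],[0,1,0],[np.sin(s),0,np.cos(s)]])
def box(x,y,z0,z1): return np.array([[i,j,k] for i in(-x,x) for j in(-y,y) for k in(z0,z1)])
def p2w(p,L): return (RP@np.atleast_2d(L).T).T@Rz(p[2]).T+[p[0],p[1],.18]   # plate frame -> world
plate=lambda p:p2w(p,box(.06,.128,0,.006))
th=np.linspace(0,2*np.pi,40)
def cyl(p,r,z0,z1): return np.array([[p[0]+q*np.cos(t),p[1]+q*np.sin(t),z] for q,z in((r,z0),(r,z1)) for t in th])
E
cat > m.py <<'E'
from vis import *
T=pickle.load(open("top.pkl","rb"));S=pickle.load(open("scene.pkl","rb"))
Y=((14,120,60),(32,255,255))
ct=mask(T,*Y,(230,160,350,260));cs=mask(S,*Y,(290,130,385,190))
for o in ([(T,ct)],[(S,cs)],[(T,ct),(S,cs)]):
    r=fit(plate,o,[.56,.08,.4]); print("plate",r.x.round(4),"res",[np.abs(sd(f,plate(r.x),c)).mean().round(2) for f,c in o])
for y in(-.068,0,.068): w=p2w(r.x,[0,y,.006])[0]; print("hole",y,w.round(4),proj(T,w).round(1),proj(S,w).round(1))
pp=r.x
B=((100,90,40),(125,255,255))
cb=mask(T,*B,(385,170,430,250))
cad=lambda p:box(.05,.036,.0,.06)@Rz(p[2]).T+[p[0],p[1],0]  # blue half
r=fit(cad,[(T,cb)],[.47,-.21,0]);print("bluehalf",r.x.round(4),np.abs(r.fun).mean()); q=r.x
print("blue well?",q[:2],"white",q[:2]+.1*np.array([np.cos(q[2]),np.sin(q[2])]))
O=((3,150,40),(16,255,255))
co=mask(T,*O,(385,205,430,250)); cso=mask(S,*O,(195,205,226,262))
car=lambda p:cyl(p,.016,.06,.142)
for o in ([(T,co)],[(S,cso)],[(T,co),(S,cso)]):
    r=fit(car,o,q[:2]);print("carrot",r.x.round(4),[np.abs(sd(f,car(r.x),c)).mean().round(2) for f,c in o])
np.savez("fit.npz",plate=pp,carrot=r.x,cad=q)
E
python3 m.py
```

```text
plate [0.527  0.1322 0.3647] res [np.float64(0.28)]
plate [0.5241 0.1329 0.3733] res [np.float64(0.51)]
plate [0.5263 0.1324 0.3649] res [np.float64(0.32), np.float64(0.64)]
hole -0.068 [0.5482 0.068  0.1854] [[312.2 201.6]] [[324.3 170.5]]
hole 0 [0.5239 0.1315 0.1854] [[290.3 210.1]] [[335.7 159. ]]
hole 0.068 [0.4996 0.195  0.1854] [[268.3 218.7]] [[346.2 148.4]]
bluehalf [ 0.4817 -0.2396 -0.0101] 0.4791447003959895
blue well? [ 0.48168599 -0.23962791] white [ 0.58168088 -0.24063839]
carrot [ 0.4835 -0.2342] [np.float64(0.57)]
carrot [ 0.4864 -0.2395] [np.float64(0.65)]
carrot [ 0.4847 -0.2385] [np.float64(0.86), np.float64(0.67)]
```

```bash
cat > rob.py <<'E'
from station import *
from vis import *
from scipy.spatial.transform import Rotation as R
F=np.load("fit.npz"); pl=F["plate"]; D=.105; L=.155+D
PR=Rz(pl[2])@RP; n=PR[:,2]
def quat(y,z): 
    q=R.from_matrix(np.c_[np.cross(y,z),y,z]).as_quat(); return q[[3,0,1,2]]
qd=quat(np.array([0,1.,0]),np.array([0,0,-1.])); qp=quat(PR[:,1],-n)
def flange(x,y,h): return p2w(pl,[x,y,.006+h])[0]+L*n   # carrot tip at plate x,y, height h over the upper face
def fn(): return float(np.dot(state()["ft_force"],n))
E
python3 - <<'E'
from rob import *
for y in(-.068,0,.068):
  for h in(.05,0,-.082): print(y,h,flange(0,y,h).round(3),ik(flange(0,y,h),qp))
c=[.484,-.239]
set_gripper(.085)
p=state()["tool_pos"]
move_linear([p[0],p[1],.5],max_speed=.3)
reach([*c,.45],qd)
move_linear([*c,.27],max_speed=.15)
s=state();print(s["clock"],s["tool_pos"],s["ft_force"])
f=grab_frame("scene");cv2.imwrite("pics/g1.png",cv2.resize(f["pixels"][120:320,120:340,::-1],None,fx=2.5,fy=2.5))
E
```

```text
-0.068 0.05 [0.426 0.021 0.466] [-0.45828058  0.03142596  0.42425433  2.05366789 -0.24607004  0.65789127
  2.06336733]
-0.068 0 [0.446 0.029 0.421] [-0.30621713  0.11645786  0.2696879   2.10164568 -0.32754443  0.53347757
  2.14066242]
-0.068 -0.082 [0.478 0.041 0.347] [ 0.04026657  0.26681613 -0.16840008  2.15230193 -0.20361089  0.30849853
  2.00398283]
0 0.05 [0.402 0.085 0.466] [-0.48615153 -0.00425762  0.24090724  2.08659079 -0.08450576  0.62726702
  1.74826358]
0 0 [0.421 0.092 0.421] [-0.36601582  0.08350738  0.1250257   2.1358806  -0.1303571   0.49273723
  1.79345612]
0 -0.082 [0.454 0.105 0.347] [-0.05714881  0.24656763 -0.25499809  2.1884498   0.11026865  0.28015445
  1.54534477]
0.068 0.05 [0.377 0.148 0.466] [-0.50544864 -0.01321938  0.05304197  2.095675    0.06421574  0.62521956
  1.43968034]
0.068 0 [0.397 0.156 0.421] [-0.4074535   0.07401492 -0.0420647   2.14552274  0.08207411  0.48850187
  1.42300864]
0.068 -0.082 [0.429 0.168 0.347] [-0.24907388  0.23825549 -0.23506469  2.2003059   0.34702414  0.29019147
  1.15812297]
5.075 [ 0.48421443 -0.23920544  0.27071961] [0.11547732 0.06866952 0.13206746]
```

View pics/g1.png

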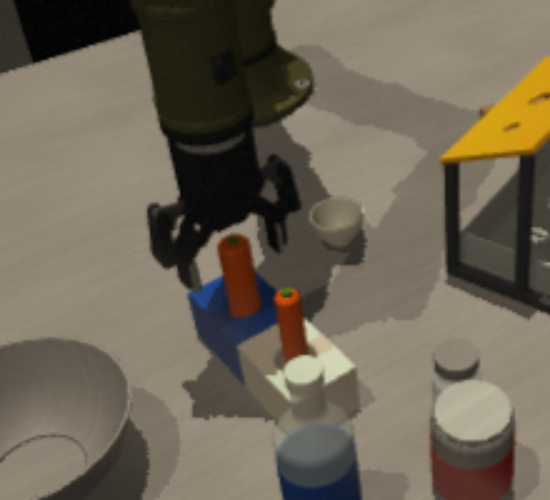

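The picture shows the open fingers straddling the thick carrot at crop (238,275), with nothing touching. I'll grip, lift and move above the small hole.

Run:
```python
from rob import *
p=state()["tool_pos"].copy()
set_gripper(.02); s=state(); print(s["grip_width"],s["grasp_force"],s["ft_force"])
move_linear([p[0],p[1],.47],max_speed=.2)
reach(flange(0,-.068,.06)+[0,0,.03],qp)
move_linear(flange(0,-.068,.02))
s=state();print(s["clock"],s["tool_pos"]-flange(0,-.068,.02),s["grip_width"],s["grasp_force"],s["ft_force"])
m=np.zeros((400,800,3),np.uint8)
for k,nm,(y,x) in((0,"scene",(70,270)),(400,"top",(150,250))):
    f=grab_frame(nm);pickle.dump(f,open(nm+"2.pkl","wb"))
    m[:,k:k+400]=cv2.resize(f["pixels"][y:y+110,x:x+110,::-1],(400,400),interpolation=cv2.INTER_CUBIC)
cv2.imwrite("pics/h1.png",m)
```

```text
0.03073927158612047 58.96587789058685 [-0.24432594  1.89204352  5.63721492]
8.5333 [ 0.00056776 -0.00062957  0.00019268] 0.030638417654058985 59.2473828792572 [ 0.67004391 -0.29824397 -0.74046101]
```

View pics/h1.png

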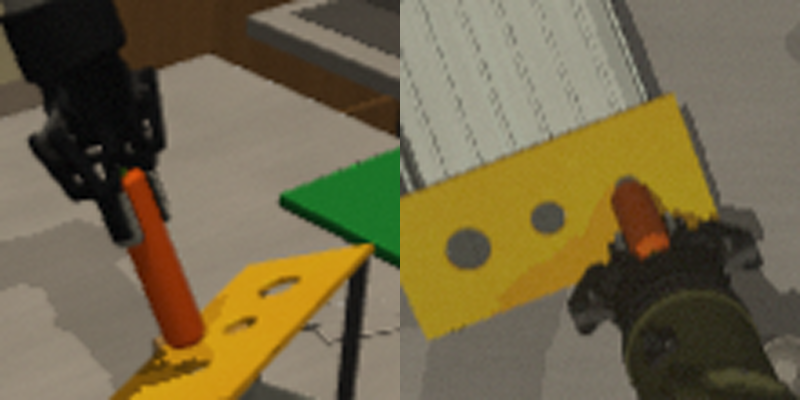

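The picture shows the carrot held square over the small hole, its tip near scene crop (185,345) and top crop (625,185). I'll measure its offset.

```bash
cat > tip.py <<'E'
from vis import *
def measure(S,T,pl,y0,sc,tc,smin,tmax,h0=.02):
    def car(p,ax=(0,0)):
        pts=[]
        for z,r in((0,.012),(.007,.016),(.132,.016)):
            pts+=[[p[0]+r*np.cos(t),y0+p[1]+r*np.sin(t),.006+h0+p[2]+z] for t in th]
        return p2w(pl,pts)
    O=((2,150,40),(13,255,255))
    cs=mask(S,*O,sc);ct=mask(T,*O,tc)
    cs=cs[cs[:,1]>=smin];ct=ct[ct[:,1]<=tmax]
    for o in([(S,cs)],[(S,cs),(T,ct)]):
        r=least_squares(lambda p:np.r_[np.concatenate([sd(f,car(p),c) for f,c in o]),p[2]/.0015],[0,0,0],loss="soft_l1",f_scale=.5,diff_step=1e-4,x_scale=.005)
        print("tip offset in plate",r.x.round(4),[np.abs(sd(f,car(r.x),c)).mean().round(2) for f,c in o],len(cs),len(ct))
if __name__=="__main__":
    F=np.load("fit.npz")
    S,T=[pickle.load(open(k+"2.pkl","rb")) for k in("scene","top")]
    # row of carrot point 80 mm up from the tip
    for f in(S,T): print(proj(f,p2w(F["plate"],[[0,-.068,.026],[0,-.068,.096]])).round(0).tolist())
    measure(S,T,F["plate"],-.068,(295,110,335,175),(305,190,340,222),138,212)
E
python3 tip.py
```

```text
[[322.0, 164.0], [312.0, 140.0]]
[[313.0, 204.0], [316.0, 212.0]]
tip offset in plate [-0.0003 -0.0009  0.001 ] [np.float64(0.33)] 61 29
tip offset in plate [-0.0005  0.      0.0006] [np.float64(0.37), np.float64(0.39)] 61 29
```

The offset is under 1 mm. I'll press on the small hole, then the middle one.

```bash
cat >> rob.py <<'E'
def press(y,h0,hmin,x=0.,F=8.,step=.001):
    f0=state()["ft_force"].copy(); h=h0
    while h>hmin:
        h-=step; move_linear(flange(x,y,h),max_speed=.03)
        d=PR.T@(state()["ft_force"]-f0)
        if d[2]>F: break
    dwell(.3); s=state(); print("h",round(h,4),"F plate axes",(PR.T@(s["ft_force"]-f0)).round(1),"actual",(PR.T@(s["tool_pos"]-flange(x,y,h))).round(4),"t",s["clock"],s["grip_width"])
    return h
E
python3 - <<'E'
from rob import *
move_linear(flange(0,-.068,.006),max_speed=.05)
press(-.068,.006,-.007)
dwell(.3)
move_linear(flange(0,-.068,.025))
move_linear(flange(0,0,.025))
move_linear(flange(0,0,.006),max_speed=.06)
press(0,.004,-.009)
dwell(.3)
E
```

```text
h -0.001 F plate axes [-2.1  1.2 15.5] actual [ 0.0002 -0.0002  0.0011] t 11.1167 0.030703311779551677
h -0.004 F plate axes [-0.7 -4.9  8.5] actual [ 0.0004 -0.0008  0.0006] t 15.1083 0.03079093058141884
```

Both refusals came at the heights geometry predicts: 0 mm and −4 mm. Next is the large hole.

Run:
```python
from rob import *
y=.0675
move_linear(flange(0,0,.02))
move_linear(flange(0,y,.02))
f0=state()["ft_force"].copy()
for h in (.005,-.004,-.01,-.02,-.03,-.04,-.05,-.06,-.07,-.081):
    move_linear(flange(0,y,h),max_speed=.05)
    d=PR.T@(state()["ft_force"]-f0); print(h,d.round(1))
    if abs(d).max()>25: print("stop");break
dwell(.2); s=state(); print(s["clock"],s["grip_width"],s["grasp_force"],(PR.T@(s["tool_pos"]-flange(0,y,h))).round(4))
m=np.zeros((400,800,3),np.uint8)
for k,nm,(a,x) in((0,"scene",(70,290)),(400,"top",(150,220))):
    f=grab_frame(nm); m[:,k:k+400]=cv2.resize(f["pixels"][a:a+140,x:x+140,::-1],(400,400),interpolation=cv2.INTER_CUBIC)
cv2.imwrite("pics/thru.png",m)
```

```text
0.005 [0.1 0.7 0.9]
-0.004 [-0.3  0.3  1.5]
-0.01 [ 0.2 -0.6  1.1]
-0.02 [ 0.7 -0.4  1.6]
-0.03 [ 0.1 -0.4  1.3]
-0.04 [-0.  -0.5  1.1]
-0.05 [-0.3  0.1  0.7]
-0.06 [0.5 0.6 0.9]
-0.07 [0.3 1.2 1.2]
-0.081 [-0.1  0.9  0.7]
20.0333 0.030507967932262983 59.8742339015007 [ 0.     -0.      0.0001]
```

View pics/thru.png

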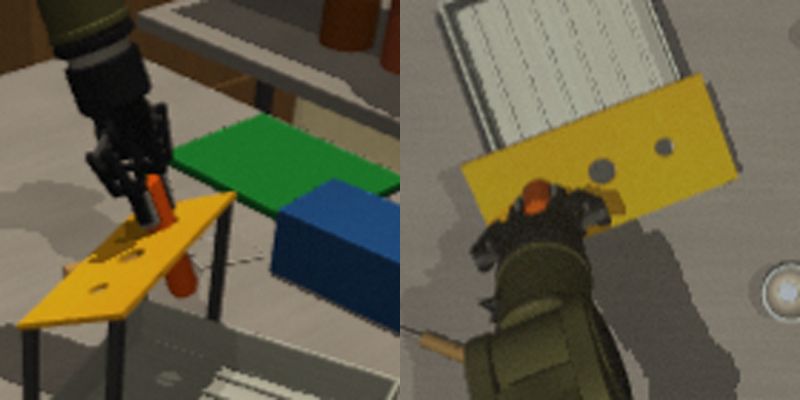

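The carrot is through the large hole, its lower part showing below the plate at scene crop (180,280), still held. I'll release it.

Run:
```python
from rob import *
set_gripper(.07); dwell(.5)
move_linear(flange(0,.0675,.06)); dwell(1)
s=state();print(s["clock"],s["ft_force"])
m=np.zeros((400,800,3),np.uint8)
for k,nm,(a,x) in((0,"scene",(130,270)),(400,"top",(110,210))):
    f=grab_frame(nm); m[:,k:k+400]=cv2.resize(f["pixels"][a:a+150,x:x+150,::-1],(400,400),interpolation=cv2.INTER_CUBIC)
    if nm=="scene": cv2.imwrite("pics/full.png",f["pixels"][:,:,::-1])
cv2.imwrite("pics/done.png",m)
```

```text
23.1917 [-0.58521338  0.49810834  0.80330052]
```

View pics/done.png

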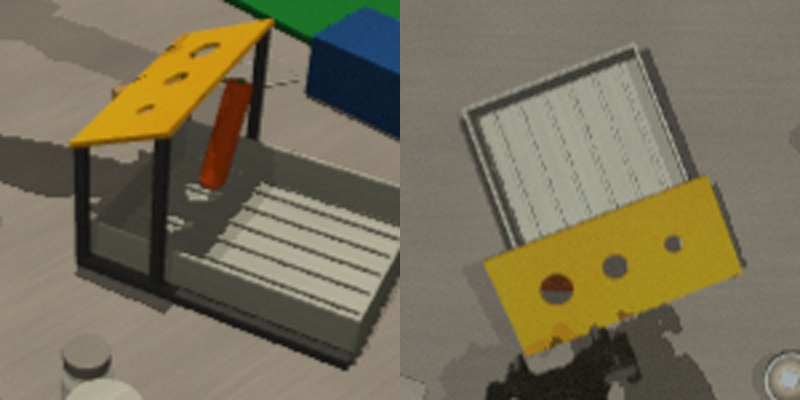

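View pics/full.png

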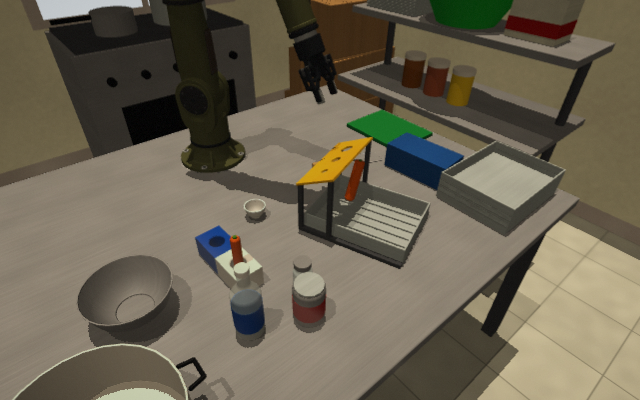

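The carrot leans in the pan: scene tip about (349,200), top about (360,161). The thin carrot still stands in the white well at (237,250). I'll check that the thick carrot is at rest and meets the limits.

Run:
```python
from rob import *
O=((2,150,40),(13,255,255)); roi=(338,158,372,206)
f=grab_frame("scene");c1=mask(f,*O,roi);dwell(1);S=grab_frame("scene");c2=mask(S,*O,roi)
print(np.abs(f["pixels"][155:210,335:375].astype(int)-S["pixels"][155:210,335:375]).mean(), c1.mean(0),c2.mean(0),len(c1),len(c2))
def cyl3(a,d):
    u=np.cross(d,[.3,.9,.1]);u/=np.linalg.norm(u);v=np.cross(d,u);P=[]
    for z,r in((0,.012),(.007,.016),(.132,.016)): P+=[a+z*d+r*(np.cos(t)*u+np.sin(t)*v) for t in th]
    return np.array(P)
G=Rz(pl[2]);g0=np.array([pl[0],pl[1],0])
def dirv(p): return np.array([np.sin(p[2])*np.cos(p[3]),np.sin(p[2])*np.sin(p[3]),np.cos(p[2])])
def mod(p):
    d=dirv(p);a=np.array([p[0],p[1],.008+.012*np.sin(p[2])]); return cyl3(a,d)@G.T+g0
for az in np.arange(0,6.28,.785):
    r=least_squares(lambda p:sd(S,mod(p),c2),[.02,.06,.5,az],loss="soft_l1",f_scale=.7,diff_step=1e-3,x_scale=[.02,.02,.3,1])
    p=r.x;d=dirv(p);a=np.array([p[0],p[1],.008+.012*np.sin(p[2])])
    L=lambda q:RP.T@(q-[0,0,.18])
    print("cost",round(r.cost,1),"tip",a.round(3),"top",(a+.136*d).round(3),"mid",(a+.066*d).round(3),"tilt",p[2].round(2),"top z plate",L(a+.136*d)[2].round(3))
```

```text
1.1206060606060606 [354.27173913 179.60869565] [354.26086957 179.61956522] 92 92
cost 5.0 tip [0.02  0.064 0.011] top [0.036 0.088 0.143] mid [0.027 0.076 0.075] tilt 0.22 top z plate -0.048
cost 6.6 tip [0.024 0.051 0.015] top [0.023 0.126 0.128] mid [0.023 0.087 0.07 ] tilt 0.58 top z plate -0.056
cost 6.8 tip [0.025 0.047 0.016] top [0.019 0.133 0.121] mid [0.022 0.089 0.067] tilt 0.68 top z plate -0.062
cost 5.0 tip [0.02  0.064 0.011] top [0.036 0.088 0.143] mid [0.027 0.076 0.075] tilt 0.22 top z plate -0.048
cost 4.7 tip [0.017 0.07  0.005] top [0.032 0.099 0.137] mid [0.024 0.084 0.069] tilt -0.24 top z plate -0.052
cost 4.7 tip [0.017 0.07  0.005] top [0.032 0.099 0.137] mid [0.024 0.084 0.069] tilt -0.24 top z plate -0.052
cost 5.0 tip [0.02  0.064 0.011] top [0.036 0.088 0.143] mid [0.027 0.076 0.075] tilt 0.22 top z plate -0.048
cost 5.0 tip [0.02  0.064 0.011] top [0.036 0.088 0.143] mid [0.027 0.076 0.075] tilt 0.22 top z plate -0.048
```

Every candidate pose meets the limits: mid y at most 0.09 m, mid z about 0.07 m, and the top about 50 mm below the plate. The carrot didn't move over 1 s, so I'll hand in.

```bash
python3 -c "
from station import *
print(state()['clock'],finish_job())"
```

```text
the job is handed in; nothing more can be done
24.3917 None
```

The job is handed in at 24.4 s, inside the 51 s limit, though no verdict came back: the blue well held the thick carrot, which the small and middle holes refused and the large hole passed; it now leans at rest in the pan below the plate, and the thin carrot still stands in the white well.

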